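# Cull the bent phone frame on the checking plate

### The job

Two aluminium phone frames lie on the steel checking plate: one is flat, the other is bent and has one end standing up off the plate. Press the raised end of the bent frame down until it touches the plate, to prove that it rocks; then pick that frame up and lay it face up in the plain tray (the one without dividers). Leave the flat frame where it lies.

Things in the scene. Friction and masses are not known exactly. Their poses are not given: they have to be found in the camera images.
- bent_center (a point): Bent frame's centre: mid-length, mid-width, 4.5 mm above its underside; z up, out of the open face. Bare aluminium bucket, 120 mm (x) by 54 mm (y), 6 mm floor, rim 4 mm wide rising to 9 mm; 120 g, loose. Bent up 12 degrees along a line across it at x = +8 mm: the -x part lies flat on the plate, the +x part (52 mm) slopes up, its end 11 mm off the plate. Grip it across y near this point.
- bent_press (a point): Point on the raised (+x) end of the bent frame: mid-width, on the floor's upper face, 15 mm in from the end; axes as bent_center. 13.5 mm above the plate's top at rest, 6 mm when the end is pressed fully down, which takes under 2 N. The frame then rocks by 12 degrees about its bend and rocks back when let go.
- flat_center (a point): Centre of the flat frame: the same frame, not bent, 120 x 54 x 9 mm, loose; mid-length, mid-width, 4.5 mm above its underside, x along its length, z up. Both frames lie side by side on a fixed steel checking plate, 240 by 260 mm, its flat top 21 mm above the bench.
- tray_in (a point): Centre of the inner floor of the plain open tray: grey plastic, 190 mm along its x, 150 mm along its y, walls 4 mm thick and 28 mm high above the bench, no dividers, inner floor 4 mm above the bench, fixed. An equal tray with dividers stands on the other side of the plate.
There are look-alikes about, which are no part of the job. What is shaped like the part that bears bent_center but red is not meant. Leave any purple look-alike of the part that bears tray_in alone.

How it is judged:
By the outcome, as a careful person would: the job done as asked, in the order asked, and still so for the second after the job is handed in, with the robot touching nothing.
It also fails if it takes over 54 s, if anything falls off the work surface, if the arm or the gripper's body presses on something with over 40 N, if the wrist force passes 120 N, or if a joint passes its speed limit or range.

### The arm

A 7-joint arm with a two-finger parallel gripper is mounted at the origin on the work surface. World frame = base frame: x ahead of the robot, y to its left, z up, the work surface at z = 0. Lengths are in mm, angles in rad, forces in N, time in s.
With the tool pointing down it reaches from about 400 to 850 mm from the base axis. Payload 6.9 kg.
Tool frame: the origin (TCP) lies midway between the tips of the shut fingers; the grasp point (between the pads) lies 19 mm behind it; z points along the fingers, y is the line along which they close (so a half turn about z gives the same grasp; the last joint's range is limited). The gripper opens to 85 mm and grips with 20 to 120 N. Pads are 22 mm wide; open, the fingers measure 114 mm over their backs; the gripper's body (76 mm by 85 mm) begins 54 mm behind the grasp point. The pads swing forward as they close: fully open they stand 13 mm farther back than shut.
Start: joints at [-1.192, 0.507, -0.238, 1.5, 0.126, 1.149, -0.155], TCP at [168.412, 601.871, 231.275] pointing down, gripper open.
Joint ranges: [-3.08, 3.08], [-0.24, 2.05], [-1.43, 1.35], [0, 2.5], [-1.52, 4.66], [0.17, 1.96], [-2.89, 2.89]. Speed limits (rad/s): [2.39, 2.39, 3.14, 3.14, 3.14, 3.14, 3.14].

### API

Orientations are given as a rotation vector (axis times angle).
In Python, from rig import * gives the robot as it stands.
- The arm moves only by the tool drive_tool, never from a script. Its argument "moves" is a list of rows, each an object of numbers: "tx", "ty", "tz": the shift along the tool's x, y, z normalised to -1 to 1, where 1 is 0.05 m; "turn": the turn about the tool's z normalised to -1 to 1, where 1 is 1.5 rad; "grip": the closure, from 0 (fully open) to 1 (shut). In form: [{"tx": .., "ty": .., "tz": .., "turn": .., "grip": ..}, ...]. A call has 1 to 20 rows; each row shifts and turns the commanded pose from where the row before left it, along the tool's axes as they then stand; what a row does not reach is not made up. A row lasts 1/8 s, in which the tool goes at most 62.5 mm and 10.7 degrees, less where a joint would pass 70% of its speed; a pose out of reach is approached as far as the arm can. A call with a number of a shift or a turn outside -1 to 1 is refused whole. A call with a gripper value outside its range is refused whole. The fingers move at their own pace and stop on an object; "grip_force" is the grip in N (left out, the last holds). Time passes only in rows, so rows that do not move let the fingers close. It gives the time, the measured TCP pose, the force, the opening and the grip force at its end, in the units of the state.
- state(): the state, without advancing time (a new reading comes with each control period).
- capture(name): name is "scene" or "top"; returns a dict with "color" (384x512x3 uint8, blue, green, red), "fx", "fy", "cx", "cy" (pixels), "position" and "orientation" of the camera in the world. Camera axes: x right, y down, z forward; pixel columns grow to the right and rows downward; lengths in mm; the calibration is good to about 2 mm. A picture is of the moment at which its call begins. There is no depth.
- job_done(): hands the job in; it is judged then, once.
The state is a dict: "clock": time; "q": joint angles; "qd": joint speeds; "effort": joint torques, N m; "position": TCP position; "orientation": TCP orientation; "wrist_force": force on the tool from outside, world axes, zero at the start; "moment": the same for the moment, N m; "gripper_width": opening from 0.0 (shut) to 1.0 (fully open); "finger_force": force on a finger pad.
Only numpy, scipy, OpenCV 4.12 (cv2) and the standard library are available. Lean on these libraries where they do the work, as an engineer would, in place of code of your own. Each camera call takes 0.05 s, during which the arm holds its last target. There are 200 camera calls.

## Working session

There is one attempt and no reset: what is moved stays moved. The work goes in short steps, Python scripts to look and compute and a tool call to move; the robot and the scene stay as the last step left them, time stands still between calls to the robot, and variables do not carry over. Pictures are saved under pics/ and viewed, at most 10 in all, crops included, and the job is handed in when it is done.

Besides the shell and the picture viewer there is one more tool, called as name(argument=value, ...) on one line, values as JSON. drive_tool: Moves the arm, as the interface text tells. Its arguments: {"type":"object","properties":{"moves":{"type":"array","items":{"type":"object","properties":{"tx":{"type":"number"},"ty":{"type":"number"},"tz":{"type":"number"},"turn":{"type":"number"},"grip":{"type":"number"}}}},"grip_force":{"type":"number"}},"required":["moves"]}

```bash
mkdir -p pics; python3 - <<'E'
from rig import *
import cv2,pickle
for n in("scene","top"):
    c=capture(n);cv2.imwrite(f"pics/{n}1.png",c["color"]);pickle.dump(c,open(f"{n}1.pkl","wb"))
    print(n,c["fx"],c["fy"],c["cx"],c["cy"],c["position"],c["orientation"])
print(state())
E
```

```text
scene 456.6395923632698 456.6395923632698 254.13805997402008 187.85288844265642 [1300.50188384 -135.73570101 1260.42163996] [-2.03150674 -1.67903083  0.52805817]
top 361.26130917296996 361.26130917296996 254.69406146463473 192.70668142844215 [ 235.89396812  -14.27572923 1182.75955594] [-2.16363479  2.02953004 -0.24280075]
{'clock': 0.1, 'q': array([-1.19251912,  0.50827854, -0.23754721,  1.5010411 ,  0.1257248 ,
        1.14889127, -0.1548355 ]), 'qd': array([-0.00139874,  0.00083787, -0.00047298, -0.00405108, -0.00120143,
        0.00063337,  0.0002715 ]), 'effort': array([-4.08951179e-03, -6.21838474e+01, -2.19432727e+00, -2.50201249e+01,
        1.25284359e-02,  8.00474110e-03,  1.75080550e-05]), 'position': array([168.32743713, 601.43791523, 230.4989204 ]), 'orientation': array([-4.27123902e-01, -3.11223851e+00,  2.53791616e-03]), 'wrist_force': array([-0.43940259,  0.86525109,  0.12440601]), 'moment': array([-0.00326459, -0.02830116,  0.07090281]), 'finger_force': 0.0, 'gripper_width': 1.0018306286664729}
```

View pics/scene1.png

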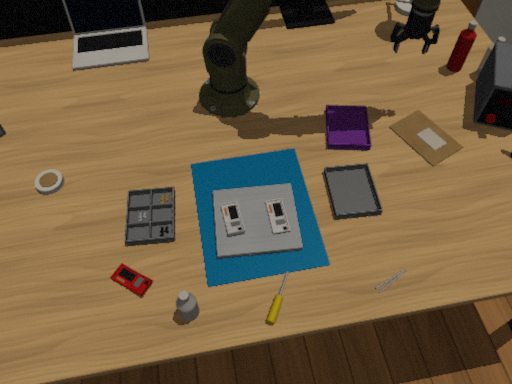

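View pics/top1.png

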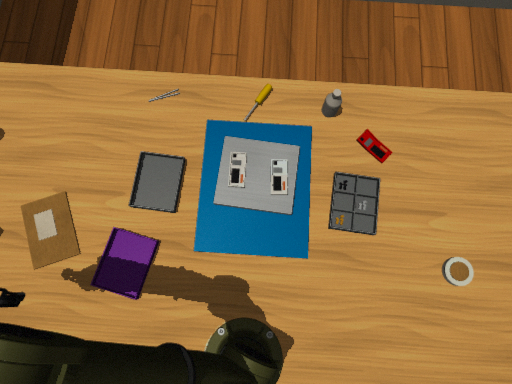

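The scene view shows two frames on the plate, at scene (233,218) and (278,216), which are (279,176) and (237,169) in the top view. The plain grey tray is at top (158,182). The red frame at (374,146) and the purple tray are look-alikes. Next I'll enlarge both frames to see which is bent.

```bash
python3 - <<'E'
import cv2,numpy as np
s=cv2.imread("pics/scene1.png")[190:245,210:310];t=cv2.imread("pics/top1.png")[140:205,205:305]
f=lambda i:cv2.resize(i,None,fx=5,fy=5,interpolation=cv2.INTER_CUBIC)
cv2.imwrite("pics/crop1.png",np.vstack([f(s),f(t)])[:600])
E
```

```text
(no output)
```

View pics/crop1.png

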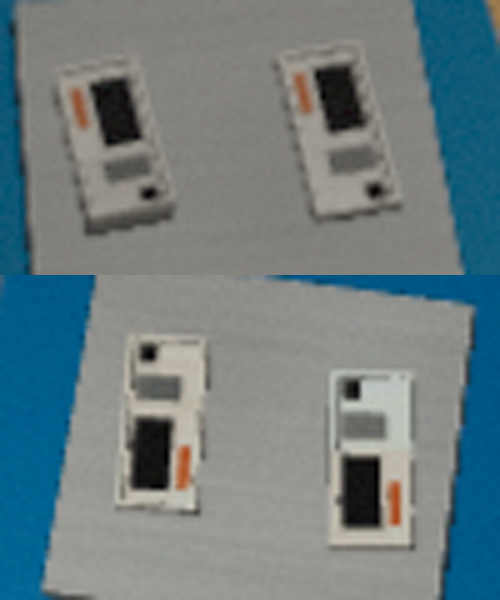

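The bent frame is the one at top (279,176) and scene (233,218). Its outer half, away from the robot, is shaded differently with a sharp line across it, and in the scene view its near end shows a thick, lifted edge. The frame at top (237,169) is shaded evenly, so it is the flat one. Now I'll measure.

```bash
cat >h.py <<'E'
import cv2,numpy as np
from scipy.spatial.transform import Rotation as R
def ray(c,uv,z):
    uv=np.atleast_2d(uv).astype(float)
    d=np.c_[(uv[:,0]-c["cx"])/c["fx"],(uv[:,1]-c["cy"])/c["fy"],np.ones(len(uv))]
    d=R.from_rotvec(c["orientation"]).apply(d);p=np.array(c["position"])
    return p+d*((z-p[2])/d[:,2])[:,None]
def quad(img,box,fn,k=8):
    x0,y0,x1,y1=box
    i=cv2.resize(img[y0:y1,x0:x1],None,fx=k,fy=k,interpolation=cv2.INTER_CUBIC)
    m=fn(i.astype(int)).astype(np.uint8)*255
    m=cv2.morphologyEx(m,cv2.MORPH_CLOSE,np.ones((3*k,3*k)))
    cs=cv2.findContours(m,cv2.RETR_EXTERNAL,cv2.CHAIN_APPROX_NONE)[0]
    h=cv2.convexHull(max(cs,key=cv2.contourArea))
    q=cv2.approxPolyN(h,4) if hasattr(cv2,"approxPolyN") else cv2.boxPoints(cv2.minAreaRect(h))
    return (q.reshape(-1,2)+.5)/k-.5+[x0,y0]
E
python3 - <<'E'
from h import *
import pickle
t=pickle.load(open("top1.pkl","rb"));s=pickle.load(open("scene1.pkl","rb"))
np.set_printoptions(precision=1,suppress=True)
for nm,p in(("top",t["color"][150:155,255:265]),("scene",s["color"][205:215,250:258])):print(nm,"plate",p.reshape(-1,3).mean(0))
def run(l,c,b,fn,z):
    q=quad(c["color"],b,fn);w=ray(c,q,z);d=np.roll(w,-1,0)-w
    print(l,q.round(1).tolist(),w[:,:2].tolist(),"mean",w.mean(0),"len",np.linalg.norm(d,axis=1),"ang",np.degrees(np.arctan2(d[:,1],d[:,0])))
W=lambda T:(lambda i:i.min(2)>T)
run("top bent",t,(265,150,293,202),W(183),30);run("top flat",t,(223,145,252,190),W(183),30)
run("sc bent",s,(217,196,250,240),W(160),30);run("sc flat",s,(262,192,295,238),W(160),30)
dark=lambda i:i.max(2)<120
run("top tray",t,(122,143,195,222),dark,28);run("sc tray",s,(318,158,388,224),dark,28)
E
```

```text
top plate [137.3 141.7 141.3]
scene plate [125.9 129.9 130.8]
top bent [[286.3, 175.9], [273.1, 165.8], [277.4, 161.3], [286.1, 159.1]] [[572.0091421708623, -104.64670184716907], [604.2338138311262, -58.96461822695724], [620.9298287789184, -72.77693301196017], [630.7239148303225, -101.27247295896807]] mean [607.  -84.4  30. ] len [55.9 21.7 30.1 58.8] ang [  54.8  -39.6  -71.  -176.7]
top flat [[243.1, 184.8], [243.1, 186.1], [242.3, 186.1], [240.8, 184.8]] [[532.3968706628214, 36.33934286361197], [528.1563799574187, 36.03911826122028], [527.9966628139325, 38.50291954191973], [531.9171818475353, 43.73662924683271]] mean [530.1  38.7  30. ] len [4.3 2.5 6.5 7.4] ang [-176.    93.7   53.2  -86.3]Traceback (most recent call last):
  File "<stdin>", line 11, in <module>
  File "<stdin>", line 7, in run
  File "h.py", line 14, in quad
    h=cv2.convexHull(max(cs,key=cv2.contourArea))
                     ~~~^^^^^^^^^^^^^^^^^^^^^^^^
ValueError: max() iterable argument is empty
```

```bash
python3 - <<'E'
from h import *
import pickle
t=pickle.load(open("top1.pkl","rb"));s=pickle.load(open("scene1.pkl","rb"))
np.set_printoptions(precision=1,suppress=True)
print(t["color"][162:190:6,272:288].max(2));print(s["color"][203:236:6,222:248].max(2))
def run(l,c,b,fn,z):
    q=quad(c["color"],b,fn);w=ray(c,q,z);d=np.roll(w,-1,0)-w
    print(l,q.round(1).tolist(),w[:,:2].round().tolist(),"mean",w.mean(0),"len",np.linalg.norm(d,axis=1),"ang",np.degrees(np.arctan2(d[:,1],d[:,0])))
W=lambda T:(lambda i:i.max(2)>T)
run("top bent",t,(265,150,293,202),W(163),30);run("top flat",t,(223,145,252,190),W(163),30)
run("sc bent",s,(219,200,247,236),W(148),30);run("sc flat",s,(262,195,293,236),W(148),30)
dark=lambda i:i.max(2)<100
run("top tray",t,(122,143,195,222),dark,28);run("sc tray",s,(318,158,388,224),dark,28)
E
```

```text
[[136 110  49  24  27 175 192 194 195 196 194 193 195 196 195 123]
 [134 129 114 110 110 111 109 114 117 117 167 192 196 194 195 121]
 [113 177 191 194 191 191 193 194 190 191 194 193 191 191 193 163]
 [182  94  26  22  17  19  20  19  19 166 186 190 191 189 189 121]
 [175  89  25  21  17  18  18  21  17 139 179 175 170 185 189 155]]
[[140 146 149 143 128 124 125 132 135 142 144 137 139 143 150 152 139 134
  133 131 132 134 131 132 134 133]
 [141 152 148 142 150 142  98  27  19  25  22  29  20  21  92 130 134 147
  130 132 131 132 130 131 131 130]
 [118 123 155 152 144 144 156 133  42  25  26  24  25  25  18  51 111 146
  140 138 134 131 133 131 131 134]
 [128 111 103 147 158 156 153 150 149 148 142 129 127 117 112 104  96 108
  123 122 147 131 132 129 131 128]
 [129 128 125 111 125 147 151 149 152 146 141 144 152 148 149 136 104  93
   76 115 138 129 141 129 131 129]
 [129 129 130 130 115  89 121 120 110 102  94  94  81  80  82  77  75  75
   72  68  69  67  98 130 133 129]]
top bent [[287.3, 158.7], [287.2, 193.4], [270.1, 193.4], [270.6, 158.4]] [[632.0, -105.0], [513.0, -110.0], 
[... 542 characters left out ...]
 [ -87.4 -176.5   83.5   -6.5]
sc flat [[282.1, 200.4], [290.2, 229.1], [273.4, 232.6], [265.3, 199.8]] [[537.0, 89.0], [644.0, 91.0], [646.0, 38.0], [525.0, 37.0]] mean [588.1  63.8  30. ] len [106.8  53.1 121.5  53.6] ang [   0.8  -87.7 -179.7   76.4]
top tray [[187.9, 157.1], [177.2, 213.3], [127.9, 206.8], [140.3, 150.9]] [[617.0, 228.0], [424.0, 242.0], [435.0, 404.0], [628.0, 390.0]] mean [526.1 316.2  28. ] len [193.4 162.2 193.5 162.7] ang [175.7  86.1  -4.1 -93.9]
sc tray [[383.8, 214.7], [332.9, 220.2], [320.2, 167.6], [367.1, 162.8]] [[649.0, 391.0], [638.0, 229.0], [432.0, 245.0], [443.0, 405.0]] mean [540.5 317.5  28. ] len [162.3 206.1 161.3 206.2] ang [-93.9 175.7  86.1  -4.1]
```

drive_tool(moves=[{"tx": -0.3,"ty": -0.27,"grip": 1},{"tx": -0.61,"ty": -0.53,"grip": 1},{"tx": -0.61,"ty": -0.53,"grip": 1},{"tx": -0.61,"ty": -0.53,"grip": 1},{"tx": -0.61,"ty": -0.53,"grip": 1},{"tx": -0.61,"ty": -0.53,"grip": 1},{"tx": -0.61,"ty": -0.53,"grip": 1},{"tx": -0.61,"ty": -0.53,"grip": 1},{"tx": -0.61,"ty": -0.53,"grip": 1},{"tx": -0.61,"ty": -0.53,"grip": 1},{"tx": -0.61,"ty": -0.53,"grip": 1},{"tx": -0.61,"ty": -0.53,"grip": 1},{"tx": -0.61,"ty": -0.53,"grip": 1},{"tx": -0.61,"ty": -0.53,"grip": 1},{"tx": -0.61,"ty": -0.53,"grip": 1},{"tx": -0.61,"ty": -0.53,"grip": 1},{"tx": -0.61,"ty": -0.53,"grip": 1},{"tx": -0.61,"ty": -0.53,"grip": 1},{"turn": -0.105,"grip": 1},{"turn": -0.105,"grip": 1}])

```text
invalid input
```

```bash
cat >>h.py <<'E'
def go(s,x,y,z,yawy=None):
    r=R.from_rotvec(s["orientation"]);d=r.inv().apply(np.array([x,y,z])-s["position"])/50
    ty=r.as_matrix()[:,1];a=np.degrees(np.arctan2(ty[1],ty[0]))
    print("t",s["clock"],"pos",np.round(s["position"],1),"yaxis",round(a,1),"delta units",d.round(2),"down",r.as_matrix()[:,2].round(3),"F",np.round(s["wrist_force"],1),"w",round(s["gripper_width"],3),"ff",s["finger_force"])
    if yawy is not None:print("turn",round(-np.radians(yawy-a)/1.5,3))
E
python3 -c "
from rig import *;from h import *
go(state(),614,-77,80,92.5)"
```

```text
t 0.1 pos [168.3 601.4 230.5] yaxis 74.4 delta units [-12.24 -10.66   3.03] down [-0.    -0.002 -1.   ] F [-0.4  0.9  0.1] w 1.002 ff 0.0
turn -0.211
```

The call was refused. I'll try again with every field filled in.

drive_tool(moves=[{"tx": -0.3,"ty": -0.27,"tz": 0,"turn": 0,"grip": 1}], grip_force=40)

```text
clock: 0.22
position: [178.3, 584.8, 230.6]
orientation: [-0.423, -3.112, 0.001]
wrist_force: [0.6, -1.3, 0.1]
gripper_width: 0.816
finger_force: 0.0
```

drive_tool(moves=[{"tx": -0.6,"ty": -0.53,"tz": 0,"turn": 0,"grip": 1},{"tx": -0.6,"ty": -0.53,"tz": 0,"turn": 0,"grip": 1},{"tx": -0.6,"ty": -0.53,"tz": 0,"turn": 0,"grip": 1},{"tx": -0.6,"ty": -0.53,"tz": 0,"turn": 0,"grip": 1},{"tx": -0.6,"ty": -0.53,"tz": 0,"turn": 0,"grip": 1},{"tx": -0.6,"ty": -0.53,"tz": 0,"turn": 0,"grip": 1},{"tx": -0.6,"ty": -0.53,"tz": 0,"turn": 0,"grip": 1},{"tx": -0.6,"ty": -0.53,"tz": 0,"turn": 0,"grip": 1},{"tx": -0.6,"ty": -0.53,"tz": 0,"turn": 0,"grip": 1},{"tx": -0.6,"ty": -0.53,"tz": 0,"turn": 0,"grip": 1},{"tx": -0.6,"ty": -0.53,"tz": 0,"turn": 0,"grip": 1},{"tx": -0.6,"ty": -0.53,"tz": 0,"turn": 0,"grip": 1},{"tx": -0.6,"ty": -0.53,"tz": 0,"turn": 0,"grip": 1},{"tx": -0.6,"ty": -0.53,"tz": 0,"turn": 0,"grip": 1},{"tx": -0.6,"ty": -0.53,"tz": 0,"turn": 0,"grip": 1},{"tx": -0.6,"ty": -0.53,"tz": 0,"turn": 0,"grip": 1},{"tx": -0.6,"ty": -0.53,"tz": 0,"turn": 0,"grip": 1},{"tx": 0,"ty": 0,"tz": 0,"turn": -0.105,"grip": 1},{"tx": 0,"ty": 0,"tz": 0,"turn": -0.105,"grip": 1},{"tx": 0,"ty": 0,"tz": 0,"turn": 0,"grip": 1}], grip_force=40)

```text
clock: 2.72
position: [548.2, 12.2, 231.2]
orientation: [0.062, -3.14, 0.0]
wrist_force: [1.0, -0.2, -0.1]
gripper_width: -0.005
finger_force: 0.0
```

```bash
python3 -c "
from rig import *;from h import *
go(state(),614,-77,60,92.5)"
```

```text
t 2.725 pos [548.2  12.2 231.2] yaxis 92.3 delta units [-1.25 -1.83  3.42] down [-0.001 -0.    -1.   ] F [ 1.  -0.2 -0.1] w -0.005 ff 0.0
turn -0.003
```

drive_tool(moves=[{"tx": -0.4,"ty": -0.61,"tz": 0.3,"turn": 0,"grip": 1},{"tx": -0.45,"ty": -0.61,"tz": 0.5,"turn": 0,"grip": 1},{"tx": -0.4,"ty": -0.61,"tz": 0.5,"turn": 0,"grip": 1},{"tx": 0,"ty": 0,"tz": 0.6,"turn": 0,"grip": 1},{"tx": 0,"ty": 0,"tz": 0.6,"turn": 0,"grip": 1},{"tx": 0,"ty": 0,"tz": 0.5,"turn": 0,"grip": 1},{"tx": 0,"ty": 0,"tz": 0.3,"turn": 0,"grip": 1},{"tx": 0,"ty": 0,"tz": 0.12,"turn": 0,"grip": 1},{"tx": 0,"ty": 0,"tz": 0,"turn": 0,"grip": 1}], grip_force=40)

```text
clock: 3.85
position: [615.4, -75.3, 60.6]
orientation: [-0.065, 3.141, -0.0]
wrist_force: [-0.4, 0.6, 0.3]
gripper_width: -0.001
finger_force: 0.0
```

```bash
python3 - <<'E'
from rig import *;from h import *
s=state();go(s,614,-77,27,92.5)
a,b=capture("scene")["color"],capture("top")["color"]
f=lambda i:cv2.resize(i,None,fx=5,fy=5,interpolation=cv2.INTER_CUBIC)
cv2.imwrite("pics/p2.png",np.hstack([f(a[165:255,205:265]),f(b[120:210,250:310])]))
E
```

```text
t 3.85 pos [615.4 -75.3  60.6] yaxis 92.4 delta units [ 0.03 -0.03  0.67] down [ 0. -0. -1.] F [-0.4  0.6  0.3] w -0.001 ff 0.0
turn -0.001
```

View pics/p2.png

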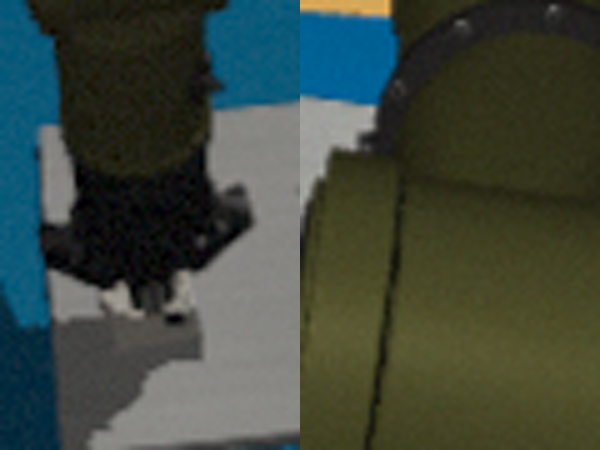

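The shut fingertips stand about centred over the raised end, at crop (150,300). Now I'll lower slowly and watch the force.

drive_tool(moves=[{"tx": 0.03,"ty": -0.02,"tz": 0.2,"turn": 0,"grip": 1},{"tx": 0,"ty": 0,"tz": 0.16,"turn": 0,"grip": 1},{"tx": 0,"ty": 0,"tz": 0.08,"turn": 0,"grip": 1},{"tx": 0,"ty": 0,"tz": 0.06,"turn": 0,"grip": 1},{"tx": 0,"ty": 0,"tz": 0.06,"turn": 0,"grip": 1},{"tx": 0,"ty": 0,"tz": 0.04,"turn": 0,"grip": 1},{"tx": 0,"ty": 0,"tz": 0.02,"turn": 0,"grip": 1},{"tx": 0,"ty": 0,"tz": 0,"turn": 0,"grip": 1}], grip_force=40)

```text
clock: 4.95
position: [613.8, -76.3, 29.3]
orientation: [-0.066, 3.141, -0.0]
wrist_force: [0.2, 0.3, 0.7]
gripper_width: 0.001
finger_force: 0.1
```

drive_tool(moves=[{"tx": 0,"ty": 0,"tz": 0.02,"turn": 0,"grip": 1},{"tx": 0,"ty": 0,"tz": 0.02,"turn": 0,"grip": 1},{"tx": 0,"ty": 0,"tz": 0,"turn": 0,"grip": 1}], grip_force=40)

```text
clock: 5.32
position: [613.8, -76.3, 27.3]
orientation: [-0.066, 3.141, -0.0]
wrist_force: [-0.1, 0.0, 0.4]
gripper_width: -0.0
finger_force: 0.1
```

drive_tool(moves=[{"tx": 0,"ty": 0,"tz": 0.02,"turn": 0,"grip": 1},{"tx": 0,"ty": 0,"tz": 0,"turn": 0,"grip": 1}], grip_force=40)

```text
clock: 5.58
position: [613.9, -76.3, 27.1]
orientation: [-0.066, 3.14, -0.0]
wrist_force: [-2.1, -0.0, 7.5]
gripper_width: -0.002
finger_force: 3.8
```

The force jumped to 7.5 N at TCP z 27.1, which matches the expected 27 mm (21 mm plate top plus 6 mm) with the end fully down. I'll release, back off toward the robot and look again.

drive_tool(moves=[{"tx": 0,"ty": 0,"tz": 0,"turn": 0,"grip": 1},{"tx": 0,"ty": 0,"tz": -0.06,"turn": 0,"grip": 1},{"tx": 0,"ty": 0,"tz": -0.1,"turn": 0,"grip": 1},{"tx": 0,"ty": 0,"tz": -0.2,"turn": 0,"grip": 1},{"tx": 0,"ty": 0,"tz": -0.5,"turn": 0,"grip": 0},{"tx": 0,"ty": 0,"tz": -0.6,"turn": 0,"grip": 0},{"tx": 0.5,"ty": 0,"tz": -0.6,"turn": 0,"grip": 0},{"tx": 0.6,"ty": 0,"tz": -0.6,"turn": 0,"grip": 0},{"tx": 0.6,"ty": 0,"tz": 0,"turn": 0,"grip": 0},{"tx": 0.6,"ty": 0,"tz": 0,"turn": 0,"grip": 0},{"tx": 0,"ty": 0,"tz": 0,"turn": 0,"grip": 0}], grip_force=40)

```text
clock: 6.95
position: [497.2, -81.5, 160.2]
orientation: [0.065, -3.141, 0.001]
wrist_force: [0.6, 0.3, 0.1]
gripper_width: 0.999
finger_force: 0.0
```

```bash
python3 - <<'E'
from rig import *;from h import *
import pickle
go(state(),570,-79,100,92.5)
o=pickle.load(open("scene1.pkl","rb"))["color"];a=capture("scene");pickle.dump(a,open("scene3.pkl","wb"));a=a["color"]
f=lambda i:cv2.resize(i[190:245,210:250],None,fx=8,fy=8,interpolation=cv2.INTER_CUBIC)
cv2.imwrite("pics/p3.png",np.hstack([f(o),f(a)]))
E
```

```text
t 6.95 pos [497.2 -81.5 160.2] yaxis 92.4 delta units [-1.46 -0.01  1.2 ] down [-0. -0. -1.] F [0.6 0.3 0.1] w 0.999 ff 0.0
turn -0.001
```

View pics/p3.png

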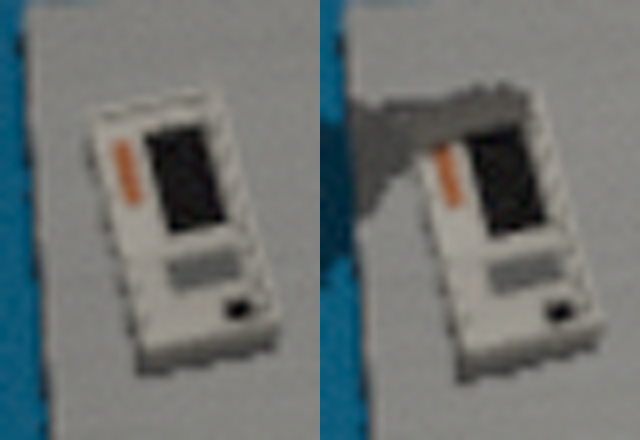

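The frame rocked back and has slid about 2 mm in +x, with the same yaw. Next I'll grasp it at (570,-79).

drive_tool(moves=[{"tx": -0.4,"ty": -0.02,"tz": 0.1,"turn": 0,"grip": 0},{"tx": -0.56,"ty": 0,"tz": 0.3,"turn": 0,"grip": 0},{"tx": -0.5,"ty": 0,"tz": 0.5,"turn": 0,"grip": 0},{"tx": 0,"ty": 0,"tz": 0.5,"turn": 0,"grip": 0},{"tx": 0,"ty": 0,"tz": 0.5,"turn": 0,"grip": 0},{"tx": 0,"ty": 0,"tz": 0.3,"turn": 0,"grip": 0},{"tx": 0,"ty": 0,"tz": 0.2,"turn": 0,"grip": 0},{"tx": 0,"ty": 0,"tz": 0.14,"turn": 0,"grip": 0},{"tx": 0,"ty": 0,"tz": 0,"turn": 0,"grip": 0}], grip_force=40)

```text
clock: 8.12
position: [572.0, -79.1, 32.3]
orientation: [-0.066, 3.141, -0.0]
wrist_force: [0.5, -0.3, -0.1]
gripper_width: 1.001
finger_force: 0.0
```

```bash
python3 - <<'E'
from rig import *;from h import *
go(state(),570,-79,19,92.5)
E
```

```text
t 8.125 pos [572.  -79.1  32.3] yaxis 92.4 delta units [0.04 0.   0.27] down [ 0. -0. -1.] F [ 0.5 -0.3 -0.1] w 1.001 ff 0.0
turn -0.001
```

drive_tool(moves=[{"tx": 0.03,"ty": 0,"tz": 0.13,"turn": 0,"grip": 0},{"tx": 0,"ty": 0,"tz": 0.13,"turn": 0,"grip": 0},{"tx": 0,"ty": 0,"tz": 0,"turn": 0,"grip": 0.3},{"tx": 0,"ty": 0,"tz": 0,"turn": 0,"grip": 0.5},{"tx": 0,"ty": 0,"tz": 0,"turn": 0,"grip": 0.6},{"tx": 0,"ty": 0,"tz": 0,"turn": 0,"grip": 0.6},{"tx": 0,"ty": 0,"tz": 0,"turn": 0,"grip": 0.6}], grip_force=40)

```text
clock: 9.0
position: [570.5, -79.0, 19.7]
orientation: [-0.066, 3.141, -0.0]
wrist_force: [-1.9, -0.4, 5.6]
gripper_width: 0.619
finger_force: 42.7
```

The fingers stopped at about 53 mm with 43 N on the pads, so the frame is held. I'll lift it.

drive_tool(moves=[{"tx": 0,"ty": 0,"tz": -0.1,"turn": 0,"grip": 0.8},{"tx": 0,"ty": 0,"tz": -0.2,"turn": 0,"grip": 0.8},{"tx": 0,"ty": 0,"tz": -0.4,"turn": 0,"grip": 0.8},{"tx": 0,"ty": 0,"tz": -0.5,"turn": 0,"grip": 0.8},{"tx": 0,"ty": 0,"tz": -0.5,"turn": 0,"grip": 0.8},{"tx": 0,"ty": 0,"tz": -0.3,"turn": 0,"grip": 0.8},{"tx": 0,"ty": 0,"tz": 0,"turn": 0,"grip": 0.8}], grip_force=60)

```text
clock: 9.88
position: [571.0, -79.3, 120.3]
orientation: [-0.066, 3.139, -0.001]
wrist_force: [-0.3, 0.1, -2.3]
gripper_width: 0.612
finger_force: 62.9
```

```bash
python3 - <<'E'
from rig import *;from h import *
go(state(),526,316,120,86)
a=capture("scene")["color"]
cv2.imwrite("pics/p4.png",cv2.resize(a[140:250,180:300],None,fx=5,fy=5,interpolation=cv2.INTER_CUBIC))
E
```

```text
t 9.875 pos [571.  -79.3 120.3] yaxis 92.4 delta units [0.57 7.94 0.  ] down [ 0.002 -0.    -1.   ] F [-0.3  0.1 -2.3] w 0.612 ff 62.86622038227506
turn 0.075
```

View pics/p4.png

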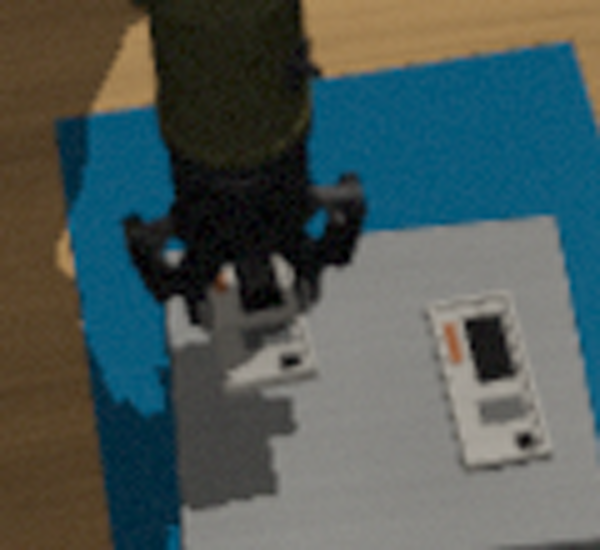

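The frame is held level and face up, and the flat frame has not moved. Now to the tray.

drive_tool(moves=[{"tx": 0.04,"ty": 0.35,"tz": 0,"turn": 0,"grip": 0.8},{"tx": 0.04,"ty": 0.6,"tz": 0,"turn": 0,"grip": 0.8},{"tx": 0.04,"ty": 0.7,"tz": 0,"turn": 0,"grip": 0.8},{"tx": 0.04,"ty": 0.7,"tz": 0,"turn": 0,"grip": 0.8},{"tx": 0.04,"ty": 0.7,"tz": 0,"turn": 0,"grip": 0.8},{"tx": 0.04,"ty": 0.7,"tz": 0,"turn": 0,"grip": 0.8},{"tx": 0.04,"ty": 0.7,"tz": 0,"turn": 0,"grip": 0.8},{"tx": 0.04,"ty": 0.7,"tz": 0,"turn": 0,"grip": 0.8},{"tx": 0.04,"ty": 0.7,"tz": 0,"turn": 0,"grip": 0.8},{"tx": 0.04,"ty": 0.7,"tz": 0,"turn": 0,"grip": 0.8},{"tx": 0.04,"ty": 0.7,"tz": 0,"turn": 0,"grip": 0.8},{"tx": 0.04,"ty": 0.5,"tz": 0,"turn": 0,"grip": 0.8},{"tx": 0.04,"ty": 0.2,"tz": 0,"turn": 0.04,"grip": 0.8},{"tx": 0,"ty": 0,"tz": 0,"turn": 0.035,"grip": 0.8},{"tx": 0,"ty": 0,"tz": 0,"turn": 0,"grip": 0.8}], grip_force=60)

```text
clock: 11.8
position: [526.1, 318.0, 118.2]
orientation: [-0.107, -3.138, 0.001]
wrist_force: [-0.0, -0.2, -1.0]
gripper_width: 0.607
finger_force: 62.9
```

```bash
python3 - <<'E'
from rig import *;from h import *
go(state(),528,316,4.5,86)
E
```

```text
t 11.8 pos [526.1 318.  118.2] yaxis 86.1 delta units [-0.05 -0.03  2.27] down [-0.002 -0.001 -1.   ] F [-0.  -0.2 -1. ] w 0.607 ff 62.87032797845313
turn 0.001
```

drive_tool(moves=[{"tx": 0,"ty": 0,"tz": 0.3,"turn": 0,"grip": 0.8},{"tx": 0,"ty": 0,"tz": 0.5,"turn": 0,"grip": 0.8},{"tx": 0,"ty": 0,"tz": 0.5,"turn": 0,"grip": 0.8},{"tx": 0,"ty": 0,"tz": 0.4,"turn": 0,"grip": 0.8},{"tx": 0,"ty": 0,"tz": 0.2,"turn": 0,"grip": 0.8},{"tx": 0,"ty": 0,"tz": 0.15,"turn": 0,"grip": 0.8},{"tx": 0,"ty": 0,"tz": 0.1,"turn": 0,"grip": 0.8},{"tx": 0,"ty": 0,"tz": 0.06,"turn": 0,"grip": 0.8},{"tx": 0,"ty": 0,"tz": 0,"turn": 0,"grip": 0.8}], grip_force=60)

```text
clock: 12.92
position: [527.7, 317.0, 9.0]
orientation: [0.11, 3.139, 0.0]
wrist_force: [0.5, 0.4, -1.5]
gripper_width: 0.609
finger_force: 62.9
```

drive_tool(moves=[{"tx": 0,"ty": 0,"tz": 0.05,"turn": 0,"grip": 0.8},{"tx": 0,"ty": 0,"tz": 0.04,"turn": 0,"grip": 0.8},{"tx": 0,"ty": 0,"tz": 0.02,"turn": 0,"grip": 0.8},{"tx": 0,"ty": 0,"tz": 0,"turn": 0,"grip": 0.8}], grip_force=60)

```text
clock: 13.42
position: [527.6, 316.9, 3.2]
orientation: [-0.11, -3.14, 0.0]
wrist_force: [-0.7, -0.1, -0.8]
gripper_width: 0.605
finger_force: 62.9
```

drive_tool(moves=[{"tx": 0,"ty": 0,"tz": 0.02,"turn": 0,"grip": 0.8},{"tx": 0,"ty": 0,"tz": 0,"turn": 0,"grip": 0.8}], grip_force=60)

```text
clock: 13.68
position: [527.7, 317.0, 2.8]
orientation: [0.11, 3.139, 0.0]
wrist_force: [-0.3, -1.5, 3.7]
gripper_width: 0.609
finger_force: 63.5
```

The force rose to 3.7 N at z 2.8, so the frame is on the tray floor. I'll open, lift straight up and look.

drive_tool(moves=[{"tx": 0,"ty": 0,"tz": 0,"turn": 0,"grip": 0.35},{"tx": 0,"ty": 0,"tz": 0,"turn": 0,"grip": 0.15},{"tx": 0,"ty": 0,"tz": 0,"turn": 0,"grip": 0.1},{"tx": 0,"ty": 0,"tz": -0.1,"turn": 0,"grip": 0.1},{"tx": 0,"ty": 0,"tz": -0.3,"turn": 0,"grip": 0.1},{"tx": 0,"ty": 0,"tz": -0.5,"turn": 0,"grip": 0.1},{"tx": 0,"ty": 0,"tz": -0.7,"turn": 0,"grip": 0.1},{"tx": 0,"ty": 0,"tz": -0.7,"turn": 0,"grip": 0.1},{"tx": 0,"ty": 0,"tz": -0.7,"turn": 0,"grip": 0.1},{"tx": 0.6,"ty": 0,"tz": -0.6,"turn": 0,"grip": 0.1},{"tx": 0.6,"ty": 0,"tz": 0,"turn": 0,"grip": 0.1},{"tx": 0,"ty": 0,"tz": 0,"turn": 0,"grip": 0.1}], grip_force=40)

```text
clock: 15.18
position: [465.9, 322.0, 184.1]
orientation: [0.106, 3.139, 0.002]
wrist_force: [0.5, -1.2, 0.2]
gripper_width: 0.897
finger_force: 0.0
```

```bash
python3 - <<'E'
from rig import *;from h import *
go(state(),528,316,4.5,86)
a=capture("scene")["color"]
cv2.imwrite("pics/p5.png",cv2.resize(a[130:270,200:400],None,fx=4,fy=4,interpolation=cv2.INTER_CUBIC))
E
```

```text
t 15.175 pos [465.9 322.  184.1] yaxis 86.1 delta units [-1.25 -0.04  3.59] down [ 0.001  0.001 -1.   ] F [ 0.5 -1.2  0.2] w 0.897 ff 0.0
turn 0.001
```

View pics/p5.png

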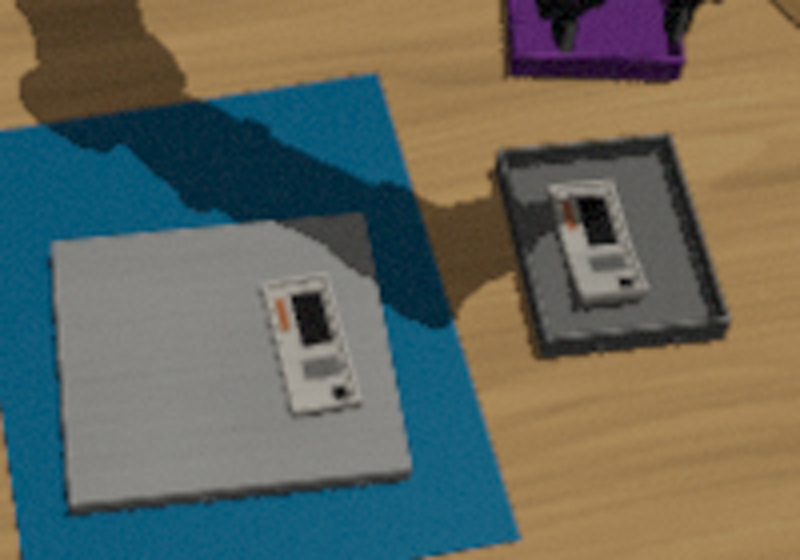

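The bent frame lies face up in the plain tray at crop (600,245), the flat frame is where it was at (310,345), and the gripper is clear.

```bash
python3 -c "
from rig import *
print(job_done())"
```

```text
the job is handed in; nothing more can be done
None
```

I pressed the bent frame's raised end down to the plate (7.5 N at contact) and it rocked back. I then laid it face up in the plain tray, left the flat frame where it lay, and handed the job in at about 15 s; no verdict came back.

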